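# Turn the repair block against the post and seat it on the stop

### The job

Push the square wooden block round against the steel post, a quarter turn clockwise seen from above, so that the edge with the spring clamp faces the wooden stop rail, then slide it up to the rail and press it flush against it for about a second with a light force of about 10 N. Keep the block flat on the stool, never push harder than 25 N, do not touch the cracked glass, and leave the other things where they lie.

Things in the scene. Friction and masses are not known exactly. Their poses are not given: they have to be found in the camera images.
- block: square wooden block, 120 x 120 x 36 mm high, loose on the stool, 0.35 to 0.6 kg, slides at 1 to 4 N, too wide to grip: push its sides. Cracked glass on top, steel spring clamp at the middle of its +y edge. Origin: centre of underside; x, y square to its sides, z up. At the start +x faces the post (yaw within 0.12 rad of the post's); the job turns it clockwise from above (yaw less by 90 deg)
- clamp (a point): steel spring clamp on the block: point 50 mm from the block's centre along its +y, 10 mm above its top. The clamp stands 20 mm above the top, inside the block's outline
- glass: cracked glass panel held on the block's top, 58 x 100 x 2.5 mm, long along the block's y, at least 6 mm inside the block's edges; fragile, not to be touched. Origin at the centre of the block's top face, axes as the block
- post: fixed round steel post, 16 mm diameter, 45 mm high. Origin at its foot on its axis. Its x points from the block's start side to the rail's side. At the start the block's centre is 72 to 98 mm behind it (-x) and 42 to 52 mm to its left (+y): the post stands before the block's +x face near that face's right-hand (-y) corner
- rail: fixed wooden stop rail, 20 (x) x 160 (y) x 30 mm high, parallel to the post's y. Origin: centre of underside; the stop face looks to -x, 10 mm from the origin. The origin is 86 to 100 mm beyond the post (+x) and 80 to 90 mm to its left (+y)
- spudger: spudger: flat aluminium pry bar 150 x 15 x 6 mm, lying flat along its own x; bystander, to be left alone. Origin at its underside
- tray: open white plastic screw tray, 100 x 75 x 20 mm, six compartments; bystander, to be left alone. Origin at its underside
- hexkey: short L-shaped steel hex key lying flat, legs 60 and 20 mm, 6 mm thick; bystander, to be left alone. Origin at its underside
- spare_glass: loose cracked phone glass panel lying flat, 62 x 130 x 4 mm; bystander, to be left alone. Origin at its underside
- offcut: pale wooden offcut 50 x 80 x 25 mm; bystander, to be left alone. Origin at its underside
- driver: small screwdriver, 130 mm long, lying flat; bystander, to be left alone. Origin at its underside
- pot: small closed grey jar with a black lid, 36 mm across, 40 mm high; bystander, to be left alone. Origin at its underside
There are look-alikes about, which are no part of the job. What is shaped like the rail but purple is not meant.

How it is judged:
By the outcome, as a careful person would: the job done as asked, in the order asked, and still so for the second after the job is handed in, with the robot touching nothing.
It also fails if it takes over 72 s, if anything falls off the work surface, if the arm or the gripper's body presses on something with over 40 N, if the wrist force passes 120 N, or if a joint passes its speed limit or range.

### The arm

A 6-joint arm with a two-finger parallel gripper is mounted at the origin on the work surface. World frame = base frame: x ahead of the robot, y to its left, z up, the work surface at z = 0. Lengths are in m, angles in rad, forces in N, time in s.
With the tool pointing down it reaches from about 0.275 to 0.975 m from the base axis. Payload 8.4 kg.
Tool frame: the origin (TCP) lies between the finger pads; the fingertips stand 22 mm ahead of it and the grasp point (between the pads) lies 3 mm ahead of it; z points along the fingers, x is the direction in which the jaws open and shut, and the axes are right-handed (so a half turn about z gives the same grasp; the last joint's range is limited). The gripper opens to 92 mm and grips with 3 to 60 N. Pads are 20 mm wide; open, the fingers measure 128 mm over their backs; the gripper's body (75 mm by 189 mm) begins 69 mm behind the grasp point.
Start: joints at [1.273, 0.353, 1.633, -0, 1.155, -0.002], TCP at [0.182, 0.598, 0.237] pointing down, gripper open.
Joint ranges: [-2.63, 2.63], [-0.92, 2.1], [0.06, 2.66], [-1.3, 4.44], [0, 2.69], [-3.02, 3.02]. Speed limits (rad/s): [2.22, 2.22, 2.79, 3.14, 3.14, 3.14].

### API

Orientations are given as a rotation vector (axis times angle).
In Python, from rig import state, capture, hand_in gives the robot as it stands.
- The arm moves only by the tool drive_tool, never from a script. Its argument "steps" is one flat list of numbers, 7 for each row, row after row: the turn, a rotation vector about the tool's x, y, z in units of 5 degrees (1.0 is 5 degrees), then the shift along the tool's x, y, z in units of 30 mm (1.0 is 30 mm), then the finger opening in mm, from 0 to 91.9. A call has 1 to 12 rows; each row is the pose to reach, as a shift and turn from the pose commanded when the call began, along the tool's axes at that moment; what a row does not reach only later rows make up. A row lasts 1/12 s, in which the tool goes at most 41.7 mm and 7.16 degrees, less where a joint would pass 70% of its speed; a pose out of reach is approached as far as the arm can. A call with a gripper value outside its range is refused whole. The fingers move at their own pace and stop on an object; "grip_force" is the grip in N (left out, the last holds). Time passes only in rows, so rows that repeat a pose let the fingers close. It gives the time, the measured TCP pose, the force and the opening at its end, in the units of the state.
- state(): the state, without advancing time (a new reading comes with each control period).
- capture(name): name is "scene" or "top" or "wrist"; returns a dict with "img" (420x560x3 uint8, red, green, blue), "z_map" (420x560 float32, m along the optical axis (not along the pixel's ray), 0 where there is no reading), "fovy" (degrees; the focal length in pixels is half the picture's height over the tangent of half this angle, whatever the lens; pixels are square), "cx", "cy" (the principal point, pixels), "position" and "rotation" of the camera in the world; the wrist camera has in their place "tool_from_camera" (4x4, takes a point from camera to tool coordinates, whose origin is the TCP and whose axes are the tool frame's). Camera axes: x right, y up, looking along -z (the intrinsics and any distortion apply to the point x, -y, -z); pixel columns grow to the right and rows downward; lengths in m; the calibration is good to about 2 mm. A picture is of the moment at which its call begins: read the wrist's pose just before it.
- hand_in(): hands the job in, once; it reports no verdict.
The state is a dict: "time": time; "joint_positions": joint angles; "dq": joint speeds; "effort": joint torques, N m; "tcp_pos": TCP position; "orientation": TCP orientation; "wrist_force": force on the tool from outside, world axes, zero at the start; "ft_torque": the same for the moment, N m; "width": finger opening in m.
Only numpy, scipy, OpenCV 4.12 (cv2) and the standard library are available. Lean on these libraries where they do the work, as an engineer would, in place of code of your own. Each camera call takes 0.05 s, during which the arm holds its last target.

## Working session

There is one attempt and no reset: what is moved stays moved. The work goes in short steps, Python scripts to look and compute and a tool call to move; the robot and the scene stay as the last step left them, time stands still between calls to the robot, and variables do not carry over. Pictures are saved under pics/ and viewed, and the job is handed in when it is done.

Besides the shell and the picture viewer there is one more tool, called after "Call:" by a JSON object that holds its "fn" and its "kwargs", one argument or row to a line. drive_tool: Moves the arm, as the interface text tells. Its arguments: {"type":"object","properties":{"steps":{"type":"array"},"grip_force":{"type":"number"}},"required":["steps"]}

```bash
ls; mkdir -p pics; python3 - <<'E'
from rig import state,capture
import cv2,numpy as np
print(state())
for n in ["scene","top","wrist"]:
    c=capture(n); cv2.imwrite(f"pics/{n}0.png",c["img"][:,:,::-1]); np.savez(f"{n}0.npz",**c)
    print(n,{k:v for k,v in c.items() if k not in("img","z_map")})
    z=c["z_map"];print(z.min(),z.max(),(z>0).mean())
E
```

```text
pics
{'time': 0.0, 'joint_positions': array([ 1.27259879e+00,  3.53622920e-01,  1.63411022e+00,  1.69533577e-05,
        1.15517306e+00, -2.40662954e-03]), 'dq': array([-0.00194317, -0.00059639, -0.00046096, -0.00061037, -0.00067764,
        0.00079942]), 'effort': array([-4.73459528e-03, -5.93849766e+01, -3.34215331e+01,  6.93653757e-02,
        2.32964067e-02, -1.04917090e-04]), 'tcp_pos': array([0.18205379, 0.59743323, 0.23588965]), 'orientation': array([ 2.52392543e+00,  1.86938084e+00, -1.67505004e-03]), 'wrist_force': array([ 0.45822748,  0.62449957, -0.4184443 ]), 'ft_torque': array([ 0.01472431,  0.0181643 , -0.0238856 ]), 'width': 0.09157342849287492}
scene {'fovy': 47.282845908048685, 'cx': 276.3553819126197, 'cy': 216.22975613596194, 'position': array([1.20647248, 0.18354524, 0.65861263]), 'rotation': array([0.5698885 , 0.74849982, 1.6914545 ])}
0.0 3.7749412 0.9959948979591837
top {'fovy': 56.61779252637871, 'cx': 278.49150576531844, 'cy': 210.98465140990137, 'position': array([ 4.43654965e-01, -1.23094219e-04,  7.02023525e-01]), 'rotation': array([ 0.14776293, -0.09871202, -1.55369541])}
0.0 1.6518674 0.9960289115646258
wrist {'fovy': 71.28779205331612, 'cx': 279.07116819332015, 'cy': 208.2419862725722, 'tool_from_camera': array([[ 9.99999905e-01,  2.07986285e-06,  4.36414646e-04,
         5.44606354e-04],
       [ 1.23326808e-04, -9.60577316e-01, -2.78012958e-01,
        -7.81997964e-02],
       [ 4.18631780e-04,  2.78012986e-01, -9.60577225e-01,
        -1.47711942e-01],
       [ 0.00000000e+00,  0.00000000e+00,  0.00000000e+00,
         1.00000000e+00]])}
0.0 1.4500237 0.9959141156462585
```

View pics/scene0.png

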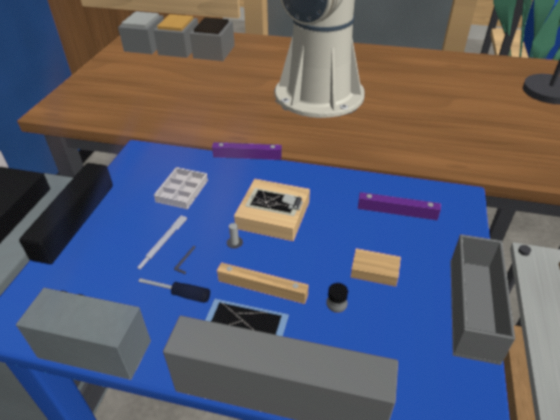

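View pics/top0.png

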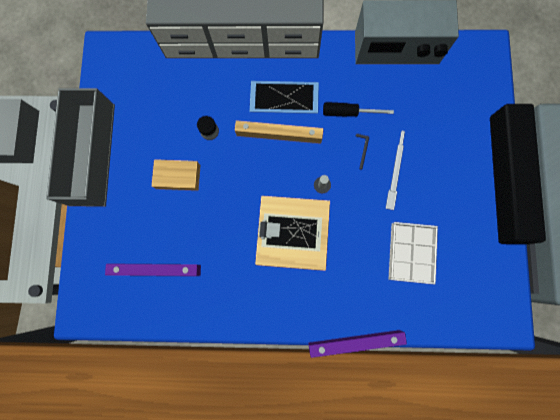

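View pics/wrist0.png

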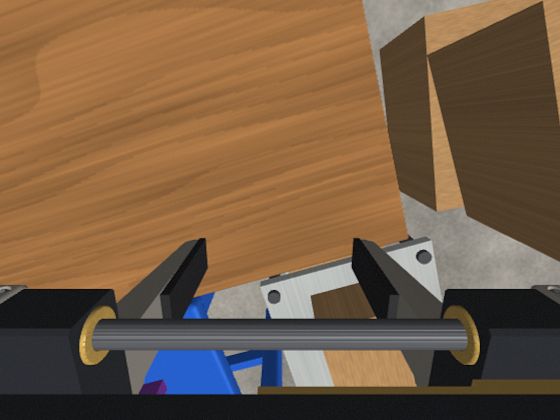

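The top view shows the block at about (293,233), with its clamp on the left (+y) edge at (270,230). The post is at (323,183), and the wooden rail at (279,131). Purple decoys are at (153,270) and (358,344). Next I'll measure these.

```bash
cat > h.py <<'E'
import numpy as np,cv2
from scipy.spatial.transform import Rotation as R
def pose(c):
    if 'position' in c: return R.from_rotvec(c['rotation']).as_matrix(),np.array(c['position'])
    return None
def pts(c):
    z=c['z_map'];h,w=z.shape;f=h/2/np.tan(np.radians(float(c['fovy']))/2)
    v,u=np.mgrid[:h,:w]
    P=np.stack([(u-c['cx'])/f*z,-(v-c['cy'])/f*z,-z],-1)
    M,t=pose(c); Q=P@M.T+t; Q[z==0]=np.nan; return Q
def proj(c,X):
    M,t=pose(c);f=420/2/np.tan(np.radians(float(c['fovy']))/2)
    p=(np.asarray(X)-t)@M; return np.stack([c['cx']+f*p[...,0]/-p[...,2],c['cy']-f*p[...,1]/-p[...,2]],-1)
def ray(c,uv,zp):
    M,t=pose(c);f=420/2/np.tan(np.radians(float(c['fovy']))/2)
    uv=np.atleast_2d(uv).astype(float)
    d=np.stack([(uv[:,0]-c['cx'])/f,-(uv[:,1]-c['cy'])/f,-np.ones(len(uv))],-1)@M.T
    return t+d*((zp-t[2])/d[:,2])[:,None]
E
python3 - <<'E'
from h import *
c=dict(np.load('top0.npz'));Q=pts(c)
for n,(u,v) in dict(stool1=(230,200),stool2=(350,300),stool3=(200,100),stool4=(450,250),block=(310,263),block2=(270,205),post=(323,181),rail=(280,130),table=(200,380),clamp=(271,230),glass=(300,240),tray=(413,252),scr=(340,108),offcut=(175,174),cab=(240,30),purp=(185,270)).items(): print(n,Q[v,u].round(4))
s=dict(np.load('scene0.npz'));Q=pts(s)
for n,(u,v) in dict(stool1=(220,260),block=(260,225),post=(235,228),rail=(262,280)).items(): print('s',n,Q[v,u].round(4))
E
python3 - <<'E'
import cv2
a=cv2.imread('pics/top0.png')[70:300,200:460]
cv2.imwrite('pics/topzoom.png',cv2.resize(a,None,fx=2.6,fy=2.6,interpolation=cv2.INTER_CUBIC))
E
```

```text
stool1 [ 0.5747  0.1126 -0.0019]
stool2 [ 3.984e-01 -1.050e-01 -2.000e-04]
stool3 [ 7.695e-01  1.773e-01 -5.000e-04]
stool4 [ 4.882e-01 -2.825e-01 -4.000e-04]
block [ 0.4607 -0.0331  0.0349]
block2 [0.559  0.0364 0.0389]
post [ 0.6015 -0.0548  0.0421]
rail [0.6973 0.0214 0.0323]
table [ 0.2593  0.1532 -0.0012]
clamp [0.5141 0.0331 0.0526]
glass [ 0.4991 -0.0158  0.0395]
tray [ 0.4828 -0.2123  0.0162]
scr [ 0.7428 -0.0875  0.0245]
offcut [0.6167 0.21   0.0234]
cab [0.8524 0.0905 0.0945]
purp [0.4457 0.1801 0.0327]
s stool1 [ 0.6534 -0.0685 -0.0039]
s block [ 0.5733 -0.0125  0.0233]
s post [ 0.6084 -0.0503  0.0402]
s rail [0.7069 0.0276 0.028 ]
```

View pics/topzoom.png

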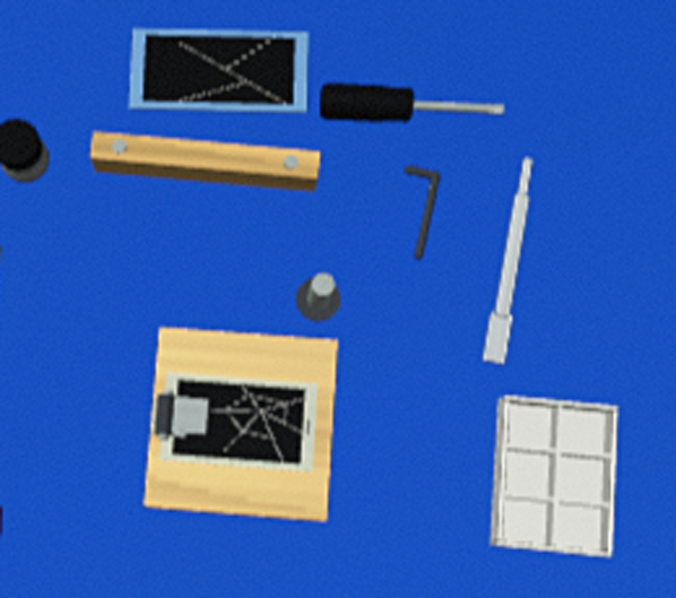

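```bash
cat >> h.py <<'E'
def wood(c,lo=(0,0,0)):
    hsv=cv2.cvtColor(c['img'],cv2.COLOR_RGB2HSV)
    return hsv
def blobs(m,amin=200):
    cs,_=cv2.findContours(m.astype(np.uint8),cv2.RETR_EXTERNAL,cv2.CHAIN_APPROX_NONE)
    return [k for k in cs if cv2.contourArea(k)>amin]
def rect(c,cont,zp):
    P=ray(c,cont.reshape(-1,2),zp)[:,:2].astype(np.float32)
    r=cv2.minAreaRect(P*1000); return r
E
python3 - <<'E'
from h import *
for n in ['top0','scene0']:
    c=dict(np.load(n+'.npz'));Q=pts(c);hsv=cv2.cvtColor(c['img'],cv2.COLOR_RGB2HSV)
    blue=(hsv[...,0]>105)&(hsv[...,0]<122)&(hsv[...,1]>140)
    w=(hsv[...,0]>8)&(hsv[...,0]<28)&(hsv[...,1]>60)&(hsv[...,2]>165)
    w=cv2.morphologyEx(w.astype(np.uint8),cv2.MORPH_OPEN,np.ones((3,3)))
    for k in blobs(w,300):
        x,y,W,H=cv2.boundingRect(k); p=Q[y:y+H,x:x+W].reshape(-1,3)
        if W>150: continue
        for zp in(0.036,0.03): 
            r=rect(c,k,zp); print(n,(x,y,W,H),zp,np.round(r[0],1),np.round(r[1],1),round(r[2],1))
# depth based
c=dict(np.load('top0.npz'));Q=pts(c)
for nm,(u0,v0,u1,v1,zl,zh) in dict(block=(240,190,345,280,.028,.045),rail=(230,115,330,148,.024,.04),post=(308,168,338,196,.036,.055)).items():
    q=Q[v0:v1,u0:u1].reshape(-1,3); q=q[(q[:,2]>zl)&(q[:,2]<zh)]
    r=cv2.minAreaRect((q[:,:2]*1000).astype(np.float32)); print(nm,len(q),np.round(r[0],1),np.round(r[1],1),round(r[2],2),np.median(q,0).round(4))
E
```

```text
top0 (256, 196, 74, 74) 0.036 [512.7  -3. ] [118.6 118.7] 86.3
top0 (256, 196, 74, 74) 0.03 [513.3  -3. ] [119.7 119.8] 86.3
top0 (152, 160, 45, 28) 0.036 [614.1 207.9] [77.6 48.4] 88.3
top0 (152, 160, 45, 28) 0.03 [615.7 209.8] [78.3 48.8] 88.3
top0 (235, 121, 75, 16) 0.036 [698.4  35.7] [134.5  18.1] 85.0
top0 (235, 121, 75, 16) 0.03 [700.7  36. ] [135.7  18.2] 85.0
scene0 (219, 264, 88, 30) 0.036 [708.7  28.5] [157.6  18.8] 85.4
scene0 (219, 264, 88, 30) 0.03 [703.9  27. ] [159.1  19. ] 85.4
scene0 (353, 250, 47, 27) 0.036 [631.1 210.6] [75.8 47.3] 88.3
scene0 (353, 250, 47, 27) 0.03 [625.5 210.9] [76.6 47.7] 88.3
scene0 (236, 180, 73, 57) 0.036 [528.1   1.6] [124.6 138.1] 86.4
scene0 (236, 180, 73, 57) 0.03 [ 5.216e+02 -1.000e-01] [125.8 139.4] 86.4
block 4564 [513.7  -3.2] [120.  119.9] 86.17 [ 0.5097 -0.0071  0.0369]
rail 1007 [700.9  24.4] [159.5  21.7] 84.9 [0.6995 0.0234 0.03  ]
post 72 [604.5 -55.7] [14.3 15. ] 4.24 [ 0.6044 -0.0563  0.0447]
```

```bash
cat >> h.py <<'E'
def goto(x,y,z,yaw,s=None):
    """numbers for target (mm, deg yaw of tool x, pointing down) from the present pose"""
    from rig import state
    s=s or state()
    T=R.from_rotvec(s['orientation']); a=np.radians(yaw)
    G=R.from_matrix(np.array([[np.cos(a),np.sin(a),0],[np.sin(a),-np.cos(a),0],[0,0,-1]]))
    rv=np.degrees((T.inv()*G).as_rotvec())/5
    sh=T.inv().apply(np.array([x,y,z])/1000-s['tcp_pos'])*1000/30
    return np.r_[rv,sh].round(2).tolist()
E
python3 -c "
from h import *
print(goto(431,40,150,86.2))"
```

```text
[-0.0, 0.01, -2.63, -15.36, 13.35, 2.88]
```

Call:
{"fn": "drive_tool", "kwargs": {
  "steps": [0,0,-1,-1.3,1.1,0.2,0,0,0,-2,-2.6,2.2,0.4,0,0,0,-2.6,-3.9,3.3,0.7,0,0,0,-2.6,-5.1,4.4,1,0,0,0,-2.6,-6.4,5.5,1.2,0,0,0,-2.6,-7.7,6.7,1.4,0,0,0,-2.6,-9,7.8,1.7,0,0,0,-2.6,-10.2,8.9,2,0,0,0,-2.6,-11.5,10,2.2,0,0,0,-2.6,-12.8,11.1,2.4,0,0,0,-2.6,-14.1,12.2,2.7,0,0,0,-2.6,-15.3,13.3,2.9,0],
  "grip_force": 20
}}

```text
time: 1.15
tcp_pos: [0.3837, 0.1439, 0.1654]
orientation: [2.296, 2.144, 0.001]
wrist_force: [0.9, 0.3, -0.3]
width: 0.0136
```

```bash
cat > see.py <<'E'
import sys
from h import *
from rig import state,capture
def top(name):
    c=capture('top'); cv2.imwrite(f'pics/{name}.png',cv2.resize(c['img'][70:300,190:470,::-1],None,fx=2.5,fy=2.5,interpolation=cv2.INTER_CUBIC)); np.savez(name+'.npz',**c); return c
if __name__=='__main__':
    s=state(); print(s['time'],s['tcp_pos'].round(4),s['orientation'].round(3),s['wrist_force'].round(1),s['width'],s['joint_positions'].round(2))
    if len(sys.argv)>1: top(sys.argv[1])
    if len(sys.argv)>2:
        c=capture('scene'); cv2.imwrite(f'pics/{sys.argv[2]}.png',cv2.resize(c['img'][120:330,120:420,::-1],None,fx=2.4,fy=2.4,interpolation=cv2.INTER_CUBIC)); np.savez(sys.argv[2]+'.npz',**c)
E
python3 see.py t1; python3 -c "
from h import *
print(goto(431,40,28,86.2))"
```

```text
1.15 [0.3837 0.1439 0.1654] [2.296e+00 2.144e+00 1.000e-03] [ 0.9  0.3 -0.3] 0.013614730422020393 [ 0.36  0.11  2.14  0.    0.89 -1.15]
[0.01, 0.03, -0.05, -3.15, 1.74, 4.56]
```

View pics/t1.png

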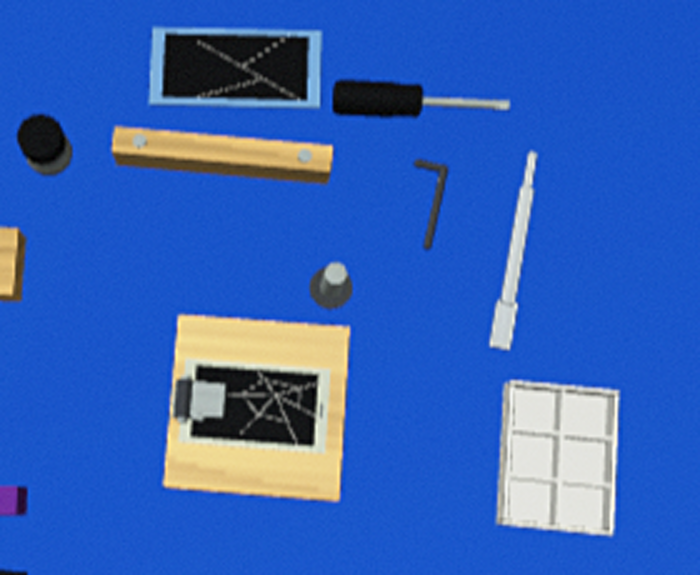

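Call:
{"fn": "drive_tool", "kwargs": {
  "steps": [0,0,0,0,0,0,0,0,0,0,0,0,0,0,0,0,0,0,0,0,0]
}}

```text
time: 1.45
tcp_pos: [0.3833, 0.1465, 0.1656]
orientation: [-2.296, -2.144, -0.0]
wrist_force: [-0.2, -0.3, -0.5]
width: 0.0003
```

```bash
python3 see.py; python3 -c "
from h import *
print(goto(429,40,28,86.2))"
```

```text
1.45 [0.3833 0.1465 0.1656] [-2.296 -2.144 -0.   ] [-0.2 -0.3 -0.5] 0.000258097186234122 [ 0.36  0.11  2.14  0.    0.89 -1.14]
[-0.0, -0.0, -0.03, -3.44, 1.76, 4.59]
```

Call:
{"fn": "drive_tool", "kwargs": {
  "steps": [0,0,0,-1.2,0.6,0.5,0,0,0,0,-2.4,1.2,1,0,0,0,0,-3.4,1.7,1.5,0,0,0,0,-3.45,1.75,2.4,0,0,0,0,-3.45,1.75,3.3,0,0,0,0,-3.45,1.75,4.2,0,0,0,0,-3.45,1.75,4.6,0,0,0,0,-3.45,1.75,4.6,0,0,0,0,-3.45,1.75,4.6,0]
}}

```text
time: 2.2
tcp_pos: [0.4283, 0.0403, 0.0273]
orientation: [-2.293, -2.146, 0.002]
wrist_force: [-0.6, -0.0, 0.2]
width: 0.0005
```

```bash
python3 see.py t2 s2
```

```text
2.2 [0.4283 0.0403 0.0273] [-2.293e+00 -2.146e+00  2.000e-03] [-0.6 -0.   0.2] 0.0005191549077384035 [ 0.09  0.4   2.19  0.    0.55 -1.41]
```

View pics/t2.png

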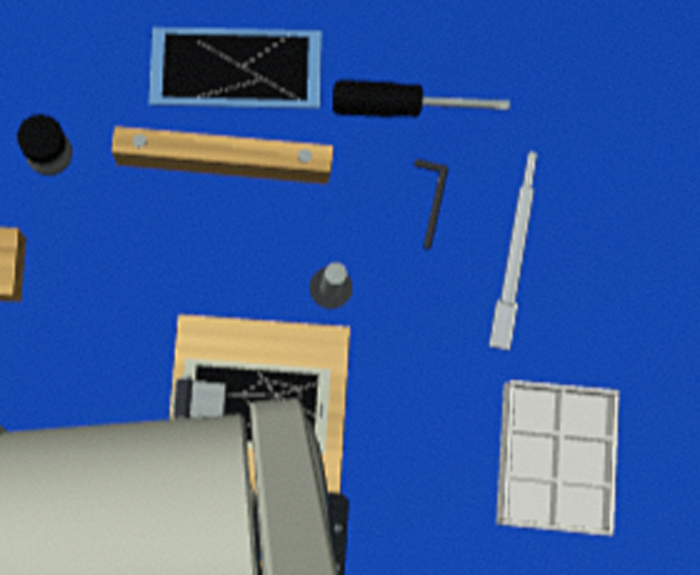

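View pics/s2.png

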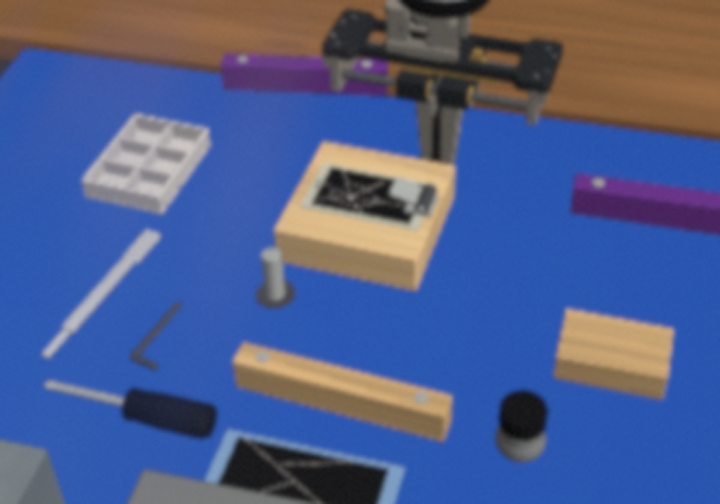

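```bash
cat > bp.py <<'E'
from h import *
def blockpose(c,dz=0.0):
    Q=pts(c);hsv=cv2.cvtColor(c['img'],cv2.COLOR_RGB2HSV)
    notblue=~((hsv[...,0]>105)&(hsv[...,0]<125)&(hsv[...,1]>120))
    m=(Q[...,2]+dz>.031)&(Q[...,2]+dz<.046)&notblue&(Q[...,0]>.38)&(Q[...,0]<.72)&(abs(Q[...,1])<.14)
    m=cv2.morphologyEx(m.astype(np.uint8),cv2.MORPH_OPEN,np.ones((3,3)))
    k=max(blobs(m),key=cv2.contourArea); mm=np.zeros_like(m);cv2.drawContours(mm,[k],-1,1,-1)
    q=Q[(mm>0)&(m>0)]
    r=cv2.minAreaRect((q[:,:2]*1000).astype(np.float32))
    return r,np.median(q[:,2])
if __name__=='__main__':
    import sys
    for n in sys.argv[1:]:
        r,z=blockpose(dict(np.load(n+'.npz')),); print(n,np.round(r[0],1),np.round(r[1],1),round(r[2],1),z)
E
python3 bp.py scene0 s2 top0
python3 - <<'E'
from h import *
c=dict(np.load('scene0.npz'));Q=pts(c)
for nm,(u0,v0,u1,v1,zl,zh) in dict(rail=(212,260,312,303,.023,.04),post=(226,220,245,248,.034,.055)).items():
    q=Q[v0:v1,u0:u1].reshape(-1,3); q=q[(q[:,2]>zl)&(q[:,2]<zh)]
    r=cv2.minAreaRect((q[:,:2]*1000).astype(np.float32)); print(nm,len(q),np.round(r[0],1),np.round(r[1],1),round(r[2],2),np.median(q,0).round(4))
print(np.median(Q[240:255,190:215,2]),np.median(Q[300:320,330:400,2]))
E
```

```text
scene0 [513.7  -2.6] [120.4 123.7] 86.3 0.03411974995897871
s2 [514.   -2.3] [119.9 122.4] 86.9 0.034238948237706124
top0 [513.7  -3.1] [120.  119.8] 86.2 0.03687923002135918
rail 966 [700.9  25. ] [160.3  23.1] 85.49 [0.7028 0.0285 0.0271]
post 65 [606.3 -54.7] [15.  15.1] 54.13 [ 0.6084 -0.0548  0.0414]
nan nan
```

Call:
{"fn": "drive_tool", "kwargs": {
  "steps": [0,0,0,-0.6,0,0,0,0,0,0,-1.2,0,0,0,0,0,0,-1.2,0.2,0,0,0,0,0,-1.2,0.4,0,0,0,0,0,-1.2,0.55,0,0,0,0,0,-1.2,0.7,0,0,0,0,0,-1.2,0.85,0,0,0,0,0,-1.2,1,0,0,0,0,0,-1.2,1.15,0,0,0,0,0,-1.2,1.25,0,0,0,0,0,-1.2,1.3,0,0,0,0,0,-1.2,1.3,0,0]
}}

```text
time: 3.3
tcp_pos: [0.4661, 0.0004, 0.0275]
orientation: [2.296, 2.143, 0.001]
wrist_force: [-0.8, 0.3, 0.2]
width: 0.0003
```

```bash
python3 see.py t3 s3; python3 bp.py s3
```

```text
3.3 [4.661e-01 4.000e-04 2.750e-02] [2.296e+00 2.143e+00 1.000e-03] [-0.8  0.3  0.2] 0.0003232820467359558 [-0.    0.44  2.12  0.    0.59 -1.5 ]
s3 [541.4  -4.5] [121.  150.2] 87.1 0.034289945711586944
```

View pics/s3.png

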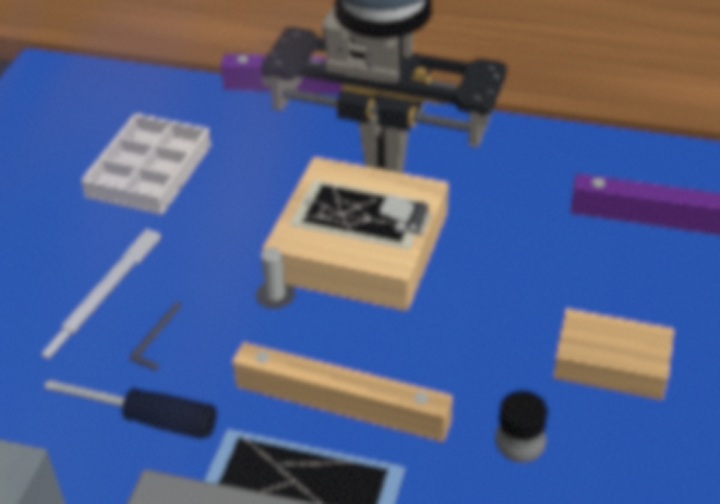

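```bash
sed -i 's/^    m=cv2.morph/    m\&=(np.hypot(Q[...,0]-.605,Q[...,1]+.0555)>.013)\n    m=cv2.morph/' bp.py; python3 bp.py s3
python3 -c "
from h import *
P=np.array([605,-55.5]);a=np.radians(-3.5)
Rm=np.array([[np.cos(a),-np.sin(a)],[np.sin(a),np.cos(a)]])
for d in(-148,-139): t=P+Rm@[d,84]; print(t,goto(*t,28,86.5))"
```

```text
s3 [531.7  -4.2] [120.6 131.3] 86.4 0.03422885505586731
[462.40412715  37.37850692] [0.02, -0.0, -0.09, 1.22, -0.2, -0.01]
[471.38734034  36.82907006] [0.02, -0.0, -0.09, 1.23, 0.1, -0.01]
```

Call:
{"fn": "drive_tool", "kwargs": {
  "steps": [0,0,0,0,-0.2,0,0,0,0,0,0.1,-0.4,0,0,0,0,0,0.7,-0.4,0,0,0,0,0,1.2,-0.4,0,0,0,0,-0.1,1.22,-0.2,0,0,0,0,-0.1,1.22,-0.1,0,0,0,0,-0.1,1.22,0.1,0,0,0,0,-0.1,1.22,0.1,0,0]
}}

```text
time: 4.07
tcp_pos: [0.4716, 0.0362, 0.0276]
orientation: [2.287, 2.153, 0.001]
wrist_force: [0.0, 0.4, 0.2]
width: 0.001
```

```bash
cat > plan.py <<'E'
from h import *
P=np.array([605,-55.5])
def fin(yaw,b,yf,dx=-138):
    a=np.radians(yaw);Rm=np.array([[np.cos(a),-np.sin(a)],[np.sin(a),np.cos(a)]])
    return P+Rm@[dx,yf-b]
E
python3 see.py t4 s4; python3 bp.py s4;python3 -c "
from plan import *
for i in range(1,13):
    yaw=-4-2.5*i; b=-44+34*(2.5*i)/90
    f=fin(yaw,b,40); print(goto(*f,28,yaw+90),f.round(1))"
```

```text
4.0667 [0.4716 0.0362 0.0276] [2.287e+00 2.153e+00 1.000e-03] [0.  0.4 0.2] 0.0009527183143763769 [ 0.07  0.44  2.1  -0.    0.6  -1.44]
s4 [537.8  -5.7] [119.9 127.5] 85.1 0.03418935477166224
[0.0, 0.0, 0.6, 0.23, 0.2, -0.02] [477.3  42.6]
[0.0, 0.0, 1.1, 0.39, 0.33, -0.02] [481.5  47.2]
[0.0, 0.0, 1.6, 0.54, 0.47, -0.02] [486.   51.5]
[0.0, 0.0, 2.1, 0.69, 0.61, -0.02] [490.5  55.7]
[0.0, 0.0, 2.6, 0.83, 0.76, -0.02] [495.2  59.7]
[0.0, 0.0, 3.1, 0.97, 0.91, -0.02] [500.   63.5]
[0.0, 0.0, 3.6, 1.1, 1.07, -0.02] [505.   67.1]
[0.0, 0.0, 4.1, 1.22, 1.23, -0.02] [510.   70.5]
[0.0, 0.0, 4.6, 1.34, 1.4, -0.02] [515.2  73.6]
[0.0, 0.0, 5.1, 1.45, 1.56, -0.02] [520.4  76.6]
[0.0, -0.0, 5.6, 1.55, 1.74, -0.02] [525.8  79.4]
[0.0, -0.0, 6.1, 1.64, 1.91, -0.02] [531.2  81.9]
```

View pics/s4.png

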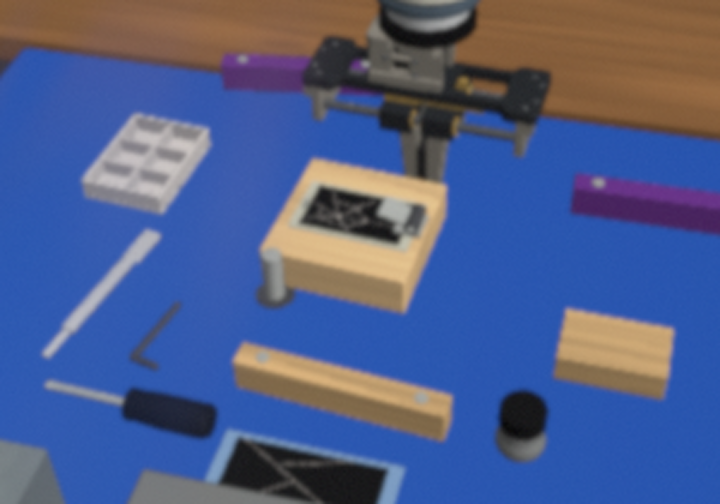

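Call:
{"fn": "drive_tool", "kwargs": {
  "steps": [0,0,0.6,0.2,0.2,0,0,0,0,1.1,0.38,0.33,0,0,0,0,1.6,0.54,0.47,0,0,0,0,2.1,0.69,0.61,0,0,0,0,2.6,0.83,0.76,0,0,0,0,3.1,0.97,0.91,0,0,0,0,3.6,1.1,1.07,0,0,0,0,4.1,1.22,1.23,0,0,0,0,4.6,1.34,1.4,0,0]
}}

```text
time: 4.92
tcp_pos: [0.5144, 0.0738, 0.0273]
orientation: [-2.673, -1.65, 0.002]
wrist_force: [-2.5, 0.4, -0.3]
width: 0.0005
```

```bash
python3 see.py t5 s5; python3 bp.py s5
```

```text
4.9167 [0.5144 0.0738 0.0273] [-2.673e+00 -1.650e+00  2.000e-03] [-2.5  0.4 -0.3] 0.0005054409145987384 [ 0.14  0.49  2.   -0.    0.65 -0.97]
s5 [548.9   5.2] [125.2 138.4] 61.4 0.034235346260611754
```

View pics/s5.png

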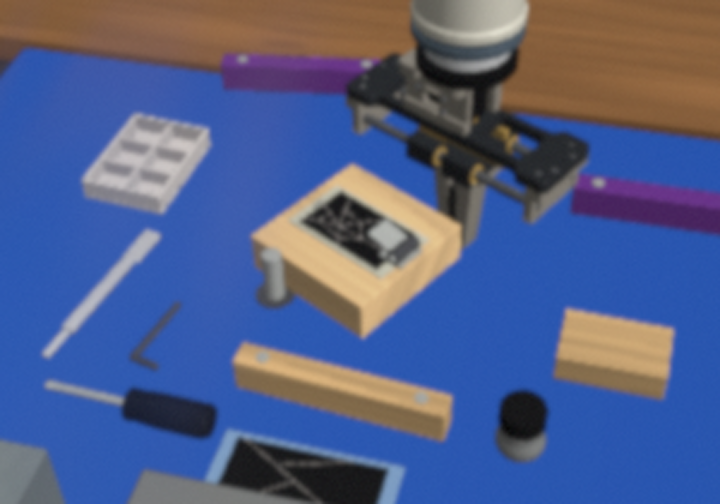

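View pics/t5.png

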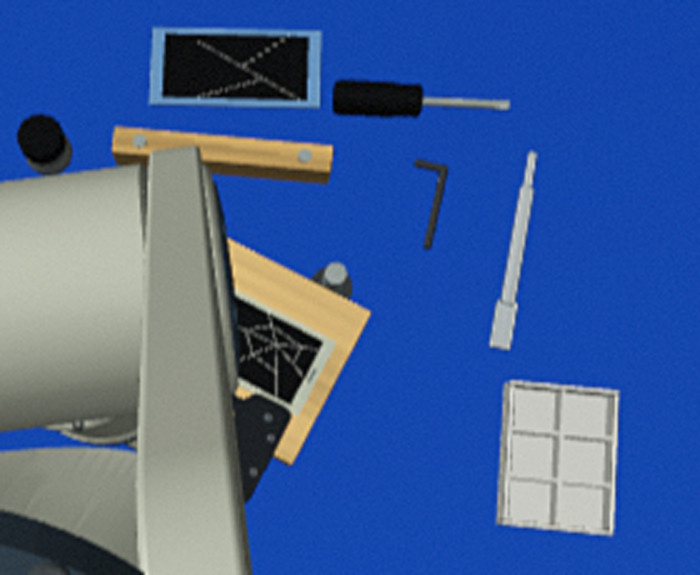

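```bash
cat > bp.py <<'E'
from plan import *
def blockpose(c):
    Q=pts(c);hsv=cv2.cvtColor(c['img'],cv2.COLOR_RGB2HSV)
    w=(hsv[...,0]>8)&(hsv[...,0]<28)&(hsv[...,1]>60)&(hsv[...,2]>120)
    m=w&(Q[...,2]>.0315)&(Q[...,2]<.044)&(Q[...,0]>.38)&(Q[...,0]<.75)&(abs(Q[...,1])<.14)
    m=cv2.morphologyEx(m.astype(np.uint8),cv2.MORPH_OPEN,np.ones((2,2)))
    n,l,st,_=cv2.connectedComponentsWithStats(m,connectivity=8)
    q=Q[l==1+np.argmax(st[1:,4])]
    return cv2.minAreaRect((q[:,:2]*1000).astype(np.float32)),np.median(q[:,2])
if __name__=='__main__':
    import sys
    for n in sys.argv[1:]:
        r,z=blockpose(dict(np.load(n+'.npz')))
        C=np.array(r[0]);o=[]
        for k in range(4):
            yaw=r[2]-180+90*k
            a=np.radians(yaw);d=P-C
            o.append((round(yaw,1),np.round([d[0]*np.cos(a)+d[1]*np.sin(a),-d[0]*np.sin(a)+d[1]*np.cos(a)],1).tolist()))
        print(n,np.round(C,1),np.round(r[1],1),round(z,4),'post in block:',[x for x in o if -110<x[0]<10])
E
python3 bp.py scene0 s4 s5
```

```text
scene0 [516.2  -1.5] [107.5 125.1] nan post in block: [(-98.7, [40.0, 95.9]), (-8.7, [95.9, -40.0])]
s4 [568.1  -5.5] [117.   62.6] nan post in block: [(-95.4, [46.2, 41.5]), (-5.4, [41.5, -46.2])]
s5 [583.9 -19.3] [133.4  78.1] nan post in block: [(-46.8, [40.9, -9.4])]
```

```bash
python3 - <<'E'
s=open('bp.py').read()
a=s.index("    m=cv2.morph");b=s.index("    return cv2.min")
s=s[:a]+"""    m=m.astype(np.uint8)
    n,l,st,_=cv2.connectedComponentsWithStats(m,connectivity=8)
    keep=np.isin(l,[i for i in range(1,n) if st[i,4]>60])
    keep=keep&(cv2.filter2D(m.astype(np.float32),-1,np.ones((3,3),np.float32))>=4)
    q=Q[keep]
"""+s[b:]
open('bp.py','w').write(s)
E
python3 bp.py scene0 s4 s5
```

```text
scene0 [515.5  -2.2] [119.3 121.4] 0.0333 post in block: [(-93.7, [47.4, 92.8]), (-3.7, [92.8, -47.4])]
s4 [540.7  -5.1] [120.6 127.7] 0.0334 post in block: [(-93.2, [46.8, 67.0]), (-3.2, [67.0, -46.8])]
s5 [ 5.568e+02 -4.000e-01] [121.8 123.1] 0.0333 post in block: [(-26.6, [67.8, -27.7])]
```

```bash
python3 -c "
from plan import *
for i in range(1,12):
    yaw=-26.6-2.7*i; 
    f=fin(yaw,0,74-16*i/11,-137.5); print(goto(*f,28,yaw+90),f.round(1))"
```

```text
[0.0, -0.0, 0.56, 0.1, 0.14, -0.02] [520.6  75.1]
[0.0, -0.0, 1.1, 0.26, 0.26, -0.02] [526.1  77.7]
[0.0, -0.0, 1.64, 0.41, 0.39, -0.02] [531.6  80. ]
[0.0, -0.0, 2.18, 0.56, 0.53, -0.02] [537.2  82.2]
[0.0, -0.0, 2.72, 0.7, 0.67, -0.02] [542.8  84.1]
[0.0, -0.0, 3.26, 0.84, 0.81, -0.02] [548.5  85.8]
[0.0, -0.0, 3.8, 0.97, 0.96, -0.02] [554.1  87.3]
[0.0, -0.0, 4.34, 1.09, 1.11, -0.02] [559.8  88.6]
[0.0, -0.0, 4.88, 1.21, 1.26, -0.02] [565.6  89.6]
[0.0, -0.0, 5.42, 1.32, 1.42, -0.02] [571.3  90.5]
[0.0, -0.0, 5.96, 1.42, 1.58, -0.02] [577.   91.1]
```

Call:
{"fn": "drive_tool", "kwargs": {
  "steps": [0,0,0.56,0.1,0.14,0,0,0,0,1.1,0.26,0.26,0,0,0,0,1.64,0.41,0.39,0,0,0,0,2.18,0.56,0.53,0,0,0,0,2.72,0.7,0.67,0,0,0,0,3.26,0.84,0.81,0,0,0,0,3.8,0.97,0.96,0,0,0,0,4.34,1.09,1.11,0,0]
}}

```text
time: 5.68
tcp_pos: [0.5588, 0.0882, 0.0273]
orientation: [-2.935, -1.12, 0.002]
wrist_force: [-1.4, -0.2, -0.4]
width: 0.0004
```

```bash
python3 see.py t6 s6; python3 bp.py s6
```

```text
5.6833 [0.5588 0.0882 0.0273] [-2.935e+00 -1.120e+00  2.000e-03] [-1.4 -0.2 -0.4] 0.0003793171938912667 [ 0.15  0.54  1.9   0.    0.7  -0.58]
s6 [568.8   0.9] [122.  121.3] 0.0334 post in block: [(-47.0, [65.9, -12.1])]
```

View pics/s6.png

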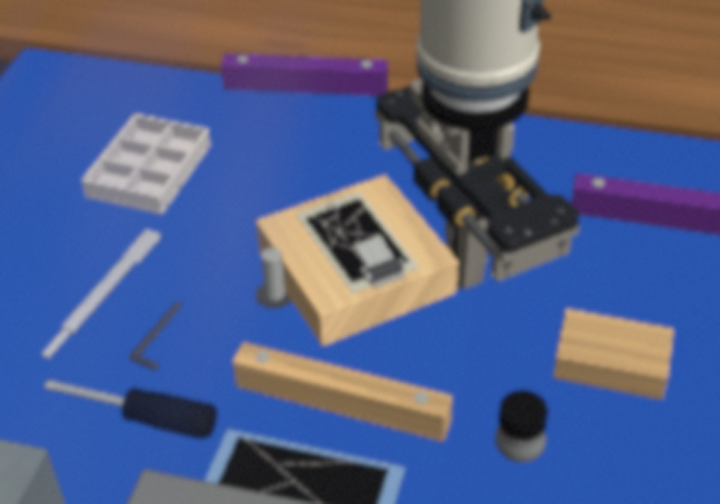

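```bash
python3 -c "
from plan import *
for i in range(1,10):
    yaw=-47-2.7*i; 
    f=fin(yaw,0,63.5-16*i/9,-137); print(goto(*f,28,yaw+90),f.round(1))"
```

```text
[0.0, -0.0, 0.31, 0.1, 0.07, -0.02] [563.5  88.9]
[0.0, -0.0, 0.85, 0.25, 0.17, -0.02] [568.9  89.6]
[0.0, -0.0, 1.39, 0.4, 0.28, -0.02] [574.3  90.1]
[0.0, -0.0, 1.93, 0.54, 0.39, -0.02] [579.7  90.5]
[0.0, -0.0, 2.47, 0.68, 0.51, -0.02] [585.1  90.6]
[0.0, -0.0, 3.01, 0.81, 0.63, -0.02] [590.4  90.6]
[0.0, -0.0, 3.55, 0.93, 0.75, -0.02] [595.7  90.4]
[0.0, -0.01, 4.09, 1.06, 0.87, -0.02] [600.9  90. ]
[0.0, -0.01, 4.63, 1.17, 1.0, -0.02] [606.1  89.5]
```

Call:
{"fn": "drive_tool", "kwargs": {
  "steps": [0,0,0.4,0.1,0.07,0,0,0,0,0.85,0.25,0.17,0,0,0,0,1.4,0.4,0.28,0,0,0,0,1.93,0.54,0.39,0,0,0,0,2.47,0.68,0.51,0,0,0,0,3,0.81,0.63,0,0,0,0,3.55,0.93,0.75,0,0,0,0,4.1,1.06,0.87,0,0]
}}

```text
time: 6.45
tcp_pos: [0.6004, 0.0925, 0.0275]
orientation: [-3.084, -0.58, -0.001]
wrist_force: [0.1, 16.5, -2.6]
width: 0.0004
```

```bash
python3 see.py t7 s7; python3 bp.py s7
```

```text
6.45 [0.6004 0.0925 0.0275] [-3.084e+00 -5.800e-01 -1.000e-03] [ 0.1 16.5 -2.6] 0.00037730569818748795 [ 0.15  0.59  1.81  0.    0.75 -0.23]
s7 [581.8   6. ] [120.6 117.1] 0.0334 post in block: [(-65.5, [65.6, -4.4])]
```

View pics/s7.png

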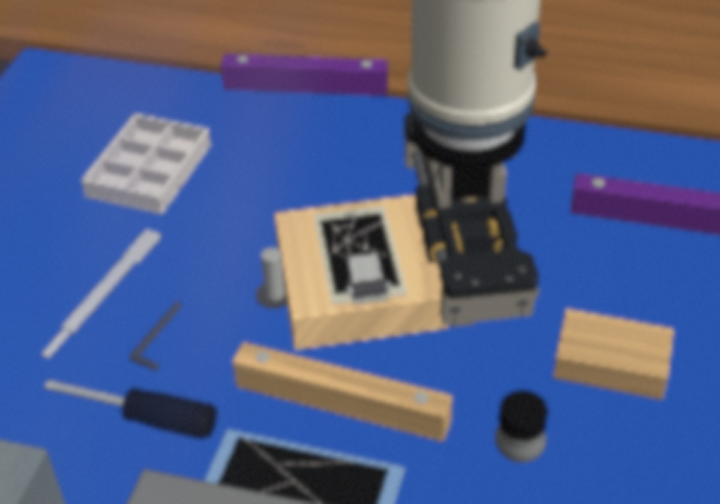

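The 16.5 N reading means a friction wedge: my path was dragging the finger backwards along the face. I'll back off and look before pushing again.

Call:
{"fn": "drive_tool", "kwargs": {
  "steps": [0,0,0,0,-0.2,0,0,0,0,0,0,-0.4,0,0,0,0,0,0,-0.5,0,0]
}}

```text
time: 6.8
tcp_pos: [0.5942, 0.1047, 0.0275]
orientation: [3.087, 0.584, -0.001]
wrist_force: [0.1, -1.0, -0.2]
width: 0.0003
```

```bash
python3 see.py t8 s8; python3 bp.py s8
```

```text
6.8 [0.5942 0.1047 0.0275] [ 3.087e+00  5.840e-01 -1.000e-03] [ 0.1 -1.  -0.2] 0.0002785220856798213 [ 0.17  0.58  1.82 -0.    0.74 -0.2 ]
s8 [581.7   7.2] [122.9 118.7] 0.0334 post in block: [(-65.6, [66.8, -4.7])]
```

View pics/s8.png

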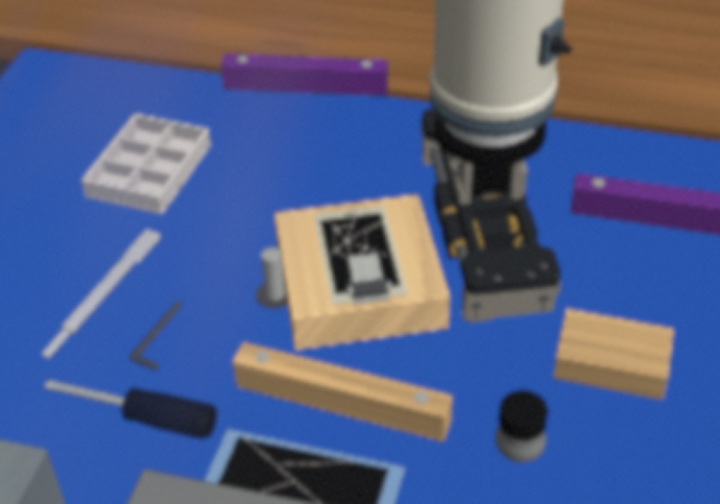

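View pics/t8.png

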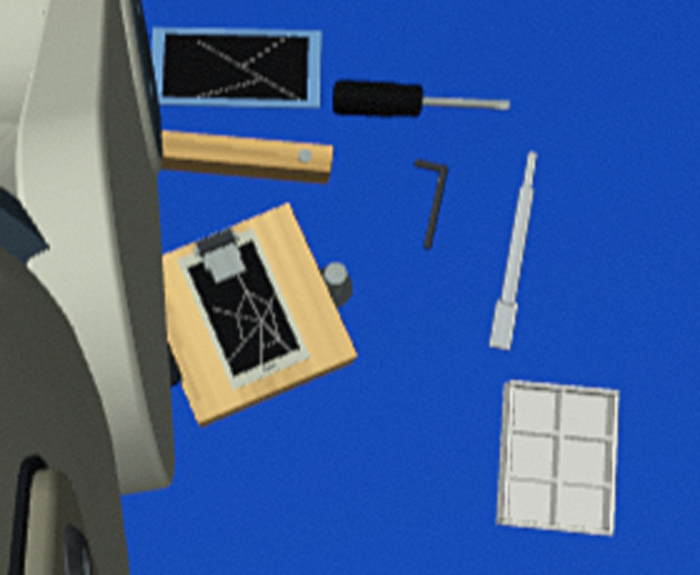

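```bash
python3 -c "
from plan import *
f=fin(-65.6,-4.7,46,-144);print(goto(*f,28,24.4),f)
for i in range(1,10):
    yaw=-65.6-2.5*i; 
    f=fin(yaw,-4.7,46+.4*i,-138); print(goto(*f,28,yaw+90),f.round(1))"
```

```text
[0.0, 0.01, -0.59, -0.18, 0.21, -0.02] [591.68462371  96.58284175]
[0.0, 0.01, -0.09, 0.04, 0.48, -0.02] [600.9  91.6]
[0.0, 0.01, 0.41, 0.26, 0.56, -0.02] [607.7  91.8]
[0.0, 0.01, 0.91, 0.46, 0.65, -0.02] [614.5  91.6]
[0.0, 0.01, 1.41, 0.67, 0.74, -0.02] [621.3  91.2]
[0.0, 0.01, 1.91, 0.87, 0.85, -0.02] [628.1  90.4]
[0.0, 0.01, 2.41, 1.07, 0.97, -0.02] [634.8  89.3]
[0.0, 0.01, 2.91, 1.26, 1.09, -0.02] [641.5  87.9]
[0.0, 0.01, 3.41, 1.44, 1.22, -0.02] [648.2  86.2]
[0.0, 0.01, 3.91, 1.62, 1.37, -0.02] [654.7  84.2]
```

Call:
{"fn": "drive_tool", "kwargs": {
  "steps": [0,0,-0.6,-0.18,0.1,0,0,0,0,-0.6,-0.18,0.2,0,0,0,0,-0.1,0.04,0.45,0,0,0,0,0.4,0.26,0.55,0,0,0,0,0.9,0.46,0.63,0,0,0,0,1.4,0.67,0.73,0,0]
}}

```text
time: 7.4
tcp_pos: [0.6217, 0.0911, 0.0274]
orientation: [-3.118, -0.387, 0.002]
wrist_force: [-2.0, 1.7, -0.3]
width: 0.0003
```

```bash
python3 see.py t9 s9; python3 bp.py s9
```

```text
7.4 [0.6217 0.0911 0.0274] [-3.118e+00 -3.870e-01  2.000e-03] [-2.   1.7 -0.3] 0.00031125935175476565 [ 0.14  0.61  1.76  0.    0.77 -0.1 ]
s9 [590.5   1.9] [121.5 103. ] 0.0333 post in block: [(-74.8, [59.2, -1.1])]
```

```bash
python3 -c "
from plan import *
for i in range(1,9):
    yaw=-75.6-2.5*i; 
    f=fin(yaw,-4.7,47.6+.4*i,-138); print(goto(*f,28,yaw+90),f.round(1))"
```

```text
[0.0, -0.01, 0.47, 0.17, 0.06, -0.01] [628.1  90.4]
[0.0, -0.01, 0.97, 0.38, 0.15, -0.01] [634.8  89.3]
[0.0, -0.01, 1.47, 0.58, 0.25, -0.01] [641.5  87.9]
[0.0, -0.01, 1.97, 0.78, 0.36, -0.01] [648.2  86.2]
[0.0, -0.01, 2.47, 0.98, 0.48, -0.01] [654.7  84.2]
[0.0, -0.01, 2.97, 1.17, 0.61, -0.01] [661.1  81.9]
[0.0, -0.01, 3.47, 1.35, 0.74, -0.01] [667.5  79.3]
[0.0, -0.01, 3.97, 1.53, 0.89, -0.01] [673.7  76.4]
```

Call:
{"fn": "drive_tool", "kwargs": {
  "steps": [0,0,0.47,0.17,0.06,0,0,0,0,0.97,0.38,0.15,0,0,0,0,1.47,0.58,0.25,0,0,0,0,1.97,0.78,0.36,0,0,0,0,2.47,0.98,0.48,0,0]
}}

```text
time: 7.92
tcp_pos: [0.6533, 0.0846, 0.0274]
orientation: [-3.141, -0.053, 0.002]
wrist_force: [-1.6, 1.8, 0.3]
width: 0.0002
```

```bash
python3 see.py t10 s10; python3 bp.py s10
```

```text
7.9167 [0.6533 0.0846 0.0274] [-3.141e+00 -5.300e-02  2.000e-03] [-1.6  1.8  0.3] 0.0002461263068605995 [0.13 0.64 1.69 0.   0.81 0.09]
s10 [598.7  -7.1] [121.9  80.5] 0.0332 post in block: [(-87.9, [48.6, 4.5]), (2.1, [4.5, -48.6])]
```

View pics/s10.png

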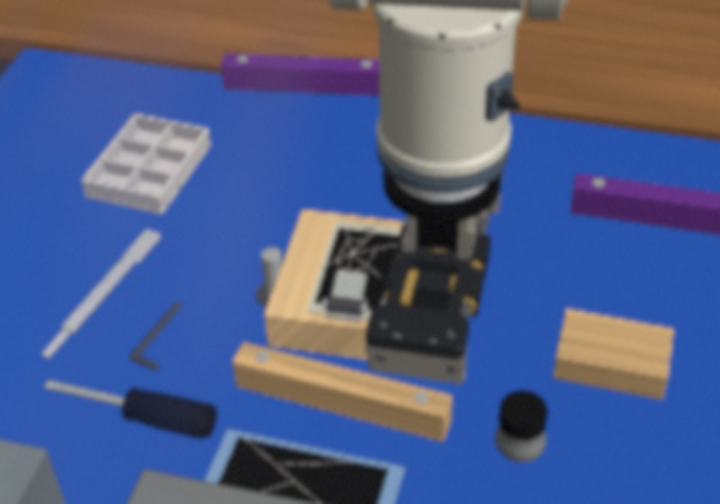

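View pics/t10.png

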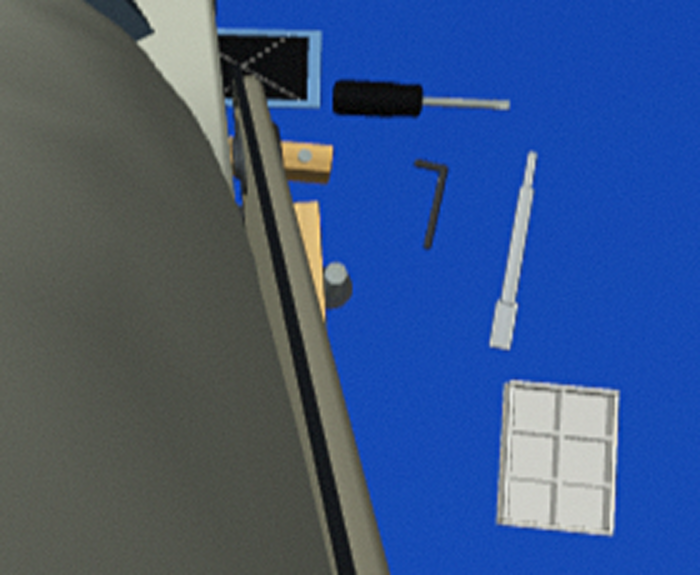

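Call:
{"fn": "drive_tool", "kwargs": {
  "steps": [0,0,0.5,0.2,0.05,0,0,0,0,1,0.38,0.13,0,0,0,0,1.5,0.55,0.22,0,0,0,0,1.6,0.6,0.25,0,0]
}}

```text
time: 8.35
tcp_pos: [0.672, 0.0778, 0.0275]
orientation: [-3.137, 0.165, 0.0]
wrist_force: [-1.0, 1.8, -0.1]
width: 0.0004
```

```bash
python3 see.py
```

```text
8.35 [0.672  0.0778 0.0275] [-3.137  0.165  0.   ] [-1.   1.8 -0.1] 0.00041901211924224923 [0.11 0.66 1.64 0.   0.83 0.22]
```

Call:
{"fn": "drive_tool", "kwargs": {
  "steps": [0,0,0,0,-0.4,0,0,0,0,0,0,-0.9,0,0,0,0,0,-0.8,-1.2,0,0,0,0,0,-1.8,-1.2,-1,0,0,0,0,-3,-1.2,-2,0,0,0,0,-4.2,-1.2,-3,0,0,0,0,-5.4,-1.2,-3,0,0,0,0,-6.6,-1.2,-3,0,0,0,0,-7.8,-1.2,-3,0,0,0,0,-7.8,-1.2,-3,0,0,0,0,-7.8,-1.2,-3,0]
}}

```text
time: 9.27
tcp_pos: [0.4413, 0.1392, 0.1179]
orientation: [-3.138, 0.159, 0.0]
wrist_force: [0.1, 0.3, 0.7]
width: 0.0005
```

```bash
python3 see.py t11 s11; python3 bp.py s11 t11
```

```text
9.2667 [0.4413 0.1392 0.1179] [-3.138  0.159  0.   ] [0.1 0.3 0.7] 0.00047913638009755864 [0.3  0.27 2.08 0.   0.8  0.4 ]
s11 [603.5  12.8] [119.5 121.2] 0.0334 post in block: [(-92.3, [68.2, 4.2]), (-2.3, [4.2, -68.2])]
t11 [601.6  12. ] [119.  118.6] 0.0361 post in block: [(-92.7, [67.3, 6.6]), (-2.7, [6.6, -67.3])]
```

View pics/t11.png

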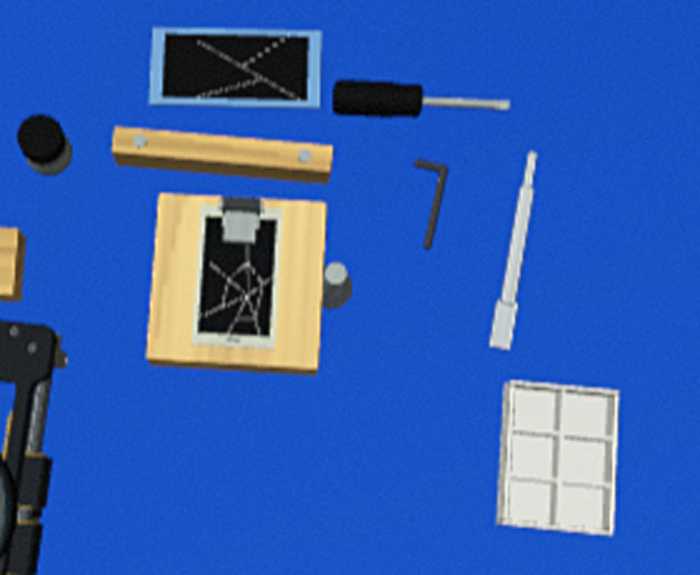

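View pics/s11.png

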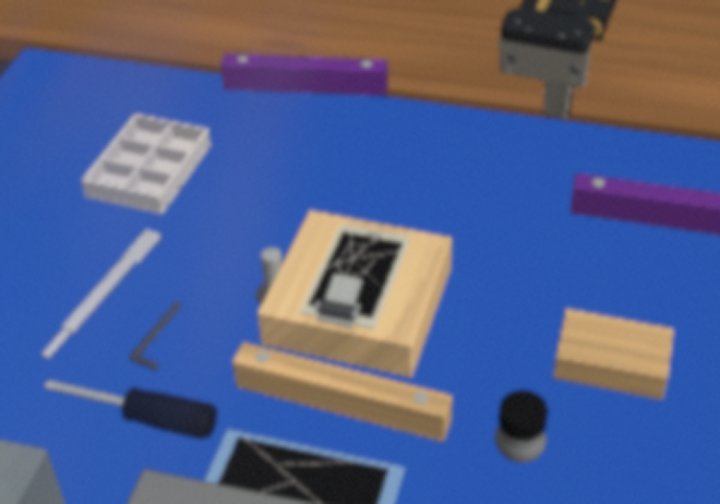

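```bash
python3 -c "
from h import *
print(goto(510,20,118,85)); print(goto(510,20,28,85))"
```

```text
[0.01, -0.02, -18.18, 2.59, 3.72, 0.0]
[0.01, -0.02, -18.18, 2.59, 3.73, 3.0]
```

Call:
{"fn": "drive_tool", "kwargs": {
  "steps": [0,0,-1.4,0.2,0.3,0,60,0,0,-2.8,0.4,0.6,0,60,0,0,-4.2,0.7,1,0,60,0,0,-5.6,0.9,1.3,0,60,0,0,-7,1.2,1.7,0,60,0,0,-8.4,1.4,2,0,60,0,0,-9.8,1.6,2.4,0,60,0,0,-11.2,1.9,2.7,0,60,0,0,-12.6,2.1,3,0,60,0,0,-14,2.4,3.4,0,60,0,0,-15.4,2.6,3.7,0,60,0,0,-16.8,2.6,3.7,0,60]
}}

```text
time: 10.37
tcp_pos: [0.5118, 0.0181, 0.1175]
orientation: [2.435, 1.983, 0.002]
wrist_force: [-0.4, 0.1, 0.0]
width: 0.0601
```

Call:
{"fn": "drive_tool", "kwargs": {
  "steps": [0,0,-0.5,0,0,0,60,0,0,-0.5,0,0,0,60,0,0,-0.5,0,0,0,60]
}}

```text
time: 10.62
tcp_pos: [0.5101, 0.0195, 0.1174]
orientation: [2.4, 2.027, 0.0]
wrist_force: [0.4, 0.4, 0.4]
width: 0.06
```

```bash
python3 see.py; python3 -c "
from h import *
print(goto(510,20,28,85))"
```

```text
10.6167 [0.5101 0.0195 0.1174] [2.4   2.027 0.   ] [0.4 0.4 0.4] 0.05996338386882589 [ 0.04  0.33  1.98 -0.    0.83 -1.37]
[0.0, -0.0, -0.92, 0.02, -0.01, 2.98]
```

Call:
{"fn": "drive_tool", "kwargs": {
  "steps": [0,0,-0.9,0,0,0.8,60,0,0,-0.9,0,0,1.8,60,0,0,-0.9,0,0,2.7,60,0,0,-0.9,0,0,3,60,0,0,-0.9,0,0,3,60,0,0,-0.9,0,0,3,60]
}}

```text
time: 11.12
tcp_pos: [0.5094, 0.0196, 0.0277]
orientation: [-2.317, -2.121, 0.001]
wrist_force: [-0.2, -0.0, -0.1]
width: 0.0601
```

```bash
python3 see.py t12 s12; python3 bp.py s12
```

```text
11.1167 [0.5094 0.0196 0.0277] [-2.317e+00 -2.121e+00  1.000e-03] [-0.2 -0.  -0.1] 0.0600624206212237 [ 0.04  0.48  2.02 -0.    0.64 -1.45]
s12 [603.8  13.1] [119.3 122.2] 0.0334 post in block: [(-93.2, [68.4, 5.0]), (-3.2, [5.0, -68.4])]
```

View pics/s12.png

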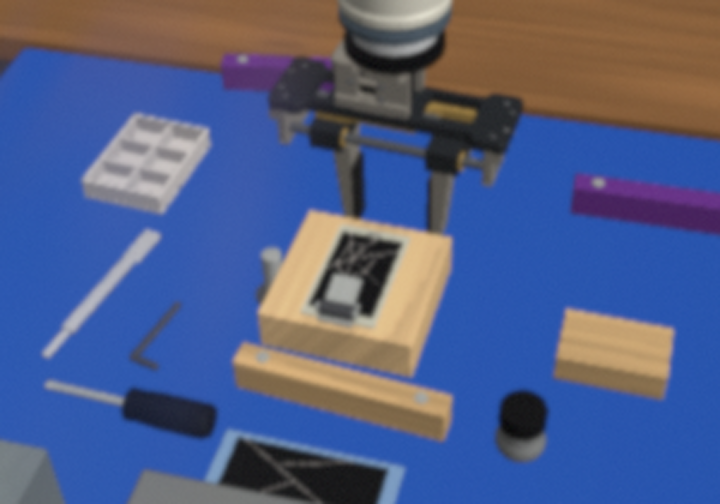

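Call:
{"fn": "drive_tool", "kwargs": {
  "steps": [0,0,0,0,0.25,0,60,0,0,0,0,0.5,0,60,0,0,0,0,0.65,0,60,0,0,0,0,0.8,0,60,0,0,0,0,0.95,0,60,0,0,0,0,1.1,0,60,0,0,0,0,1.25,0,60,0,0,0,0,1.35,0,60,0,0,0,0,1.35,0,60]
}}

```text
time: 11.97
tcp_pos: [0.5497, 0.0161, 0.0275]
orientation: [-2.316, -2.122, 0.0]
wrist_force: [-1.3, 0.9, -0.5]
width: 0.0602
```

```bash
python3 see.py t13 s13; python3 bp.py s13
```

```text
11.9667 [0.5497 0.0161 0.0275] [-2.316 -2.122  0.   ] [-1.3  0.9 -0.5] 0.06024069827159 [ 0.03  0.52  1.94  0.    0.68 -1.46]
s13 [620.3  11.6] [120.2 122.6] 0.0334 post in block: [(-95.7, [68.2, -8.5]), (-5.7, [-8.5, -68.2])]
```

View pics/s13.png

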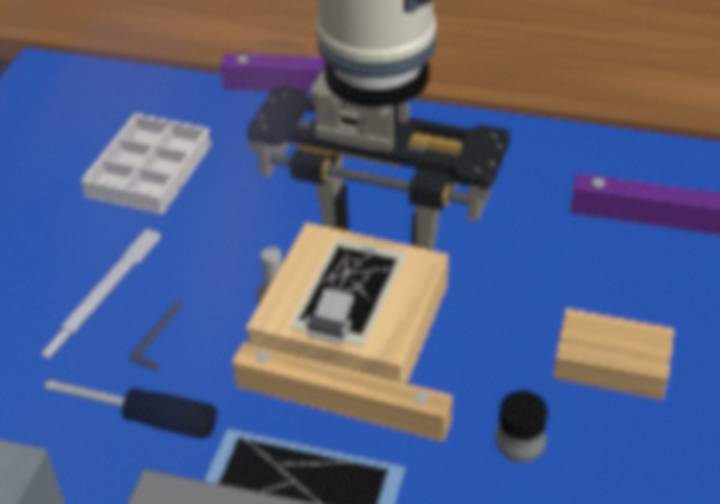

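Call:
{"fn": "drive_tool", "kwargs": {
  "steps": [0,0,0,0,0.08,0,60,0,0,0,0,0.15,0,60,0,0,0,0,0.2,0,60,0,0,0,0,0.23,0,60,0,0,0,0,0.23,0,60]
}}

```text
time: 12.48
tcp_pos: [0.5567, 0.0154, 0.0275]
orientation: [2.316, 2.122, 0.0]
wrist_force: [-1.8, 0.1, -0.2]
width: 0.0602
```

Call:
{"fn": "drive_tool", "kwargs": {
  "steps": [0,0,0,0,0.03,0,60,0,0,0,0,0.05,0,60,0,0,0,0,0.05,0,60]
}}

```text
time: 12.73
tcp_pos: [0.5579, 0.0153, 0.0275]
orientation: [2.316, 2.122, 0.0]
wrist_force: [-1.7, -0.2, -0.1]
width: 0.0596
```

Call:
{"fn": "drive_tool", "kwargs": {
  "steps": [0,0,0,0,0.03,0,60,0,0,0,0,0.06,0,60,0,0,0,0,0.06,0,60]
}}

```text
time: 12.98
tcp_pos: [0.559, 0.0152, 0.0275]
orientation: [-2.316, -2.122, 0.002]
wrist_force: [-4.7, 0.6, 1.8]
width: 0.0602
```

```bash
python3 see.py t14 s14; python3 bp.py s14
```

```text
12.9833 [0.559  0.0152 0.0275] [-2.316e+00 -2.122e+00  2.000e-03] [-4.7  0.6  1.8] 0.06022189162365675 [ 0.02  0.53  1.92  0.    0.69 -1.46]
s14 [629.1  10.7] [120.2 123.1] 0.0333 post in block: [(-95.3, [68.2, -17.8]), (-5.3, [-17.8, -68.2])]
```

View pics/s14.png

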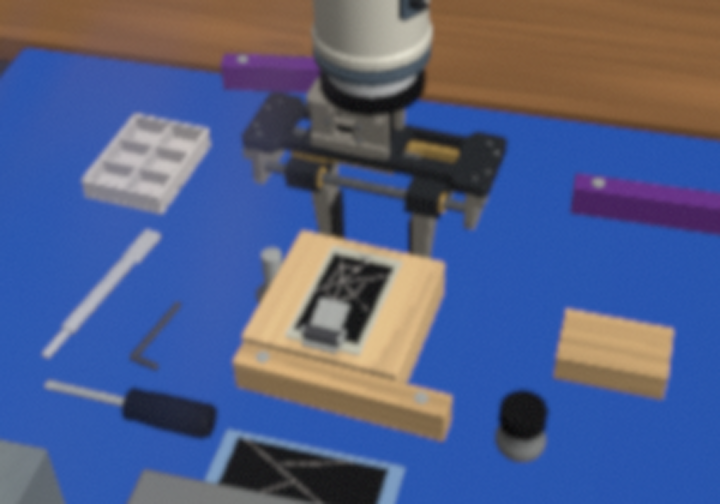

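Call:
{"fn": "drive_tool", "kwargs": {
  "steps": [0,0,0,0,0.01,0,60,0,0,0,0,0.02,0,60,0,0,0,0,0.02,0,60]
}}

```text
time: 13.33
tcp_pos: [0.5591, 0.0151, 0.0275]
orientation: [-2.315, -2.121, 0.003]
wrist_force: [-7.8, 0.4, 4.8]
width: 0.06
```

Call:
{"fn": "drive_tool", "kwargs": {
  "steps": [0,0,0,0,0.01,-0.01,60,0,0,0,0,0.01,-0.01,60,0,0,0,0,0.01,-0.01,60]
}}

```text
time: 13.58
tcp_pos: [0.5591, 0.0152, 0.0275]
orientation: [-2.315, -2.121, 0.003]
wrist_force: [-7.4, 0.9, 1.9]
width: 0.0599
```

```bash
python3 - <<'E'
from rig import state
s=state();print(s['wrist_force'].round(2),s['ft_torque'].round(3),s['tcp_pos'].round(5))
E
python3 see.py t15 s15; python3 bp.py s15
```

```text
[-7.35  0.92  1.87] [ 0.25   1.124 -0.05 ] [0.55907 0.01519 0.02755]
13.5833 [0.5591 0.0152 0.0275] [-2.315 -2.121  0.003] [-7.4  0.9  1.9] 0.05989771761959887 [ 0.02  0.53  1.91  0.    0.7  -1.46]
s15 [629.3  10.6] [120.6 122.8] 0.0333 post in block: [(-95.2, [68.0, -18.2]), (-5.2, [-18.2, -68.0])]
```

Call:
{"fn": "drive_tool", "kwargs": {
  "steps": [0,0,0,0,0.01,0,60,0,0,0,0,0.02,0,60,0,0,0,0,0.02,0,60]
}}

```text
time: 13.93
tcp_pos: [0.5591, 0.0152, 0.0275]
orientation: [-2.314, -2.12, 0.004]
wrist_force: [-9.1, 2.1, 3.6]
width: 0.0602
```

Call:
{"fn": "drive_tool", "kwargs": {
  "steps": [0,0,0,0,0.01,0,60,0,0,0,0,0.01,0,60,0,0,0,0,0.01,0,60,0,0,0,0,0.01,0,60,0,0,0,0,0.01,0,60,0,0,0,0,0.01,0,60]
}}

```text
time: 14.43
tcp_pos: [0.5591, 0.0152, 0.0275]
orientation: [-2.314, -2.12, 0.005]
wrist_force: [-10.0, 1.8, 5.7]
width: 0.0601
```

Call:
{"fn": "drive_tool", "kwargs": {
  "steps": [0,0,0,0,0,0,60,0,0,0,0,0,0,60,0,0,0,0,0,0,60,0,0,0,0,0,0,60,0,0,0,0,0,0,60,0,0,0,0,0,0,60,0,0,0,0,0,0,60,0,0,0,0,0,0,60]
}}

```text
time: 15.1
tcp_pos: [0.5591, 0.0152, 0.0275]
orientation: [-2.314, -2.12, 0.005]
wrist_force: [-9.6, 2.9, 6.3]
width: 0.0601
```

```bash
python3 see.py t16 s16; python3 bp.py s16; python3 - <<'E'
import cv2,numpy as np
c=np.load('s16.npz')['img'][200:310,200:330,::-1]
cv2.imwrite('pics/z16.png',cv2.resize(c,None,fx=6,fy=5,interpolation=cv2.INTER_CUBIC))
E
```

```text
15.1 [0.5591 0.0152 0.0275] [-2.314 -2.12   0.005] [-9.6  2.9  6.3] 0.060067171168140594 [ 0.02  0.54  1.91  0.    0.7  -1.46]
s16 [629.6  10.7] [120.5 122.4] 0.0334 post in block: [(-95.2, [68.2, -18.4]), (-5.2, [-18.4, -68.2])]
```

View pics/z16.png

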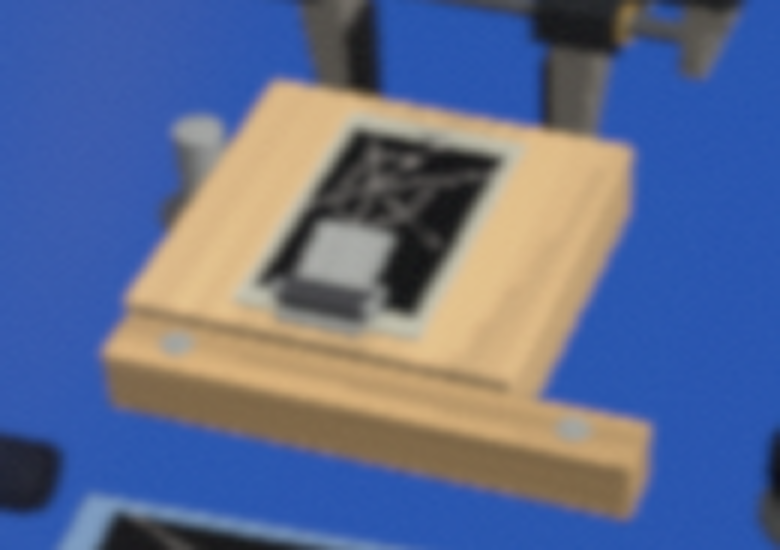

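```bash
python3 - <<'E'
from rig import state,capture
import numpy as np
for i in range(5):
    s=state();print(s['wrist_force'].round(2),s['ft_torque'].round(3),np.degrees(2*np.arctan2(s['orientation'][1],s['orientation'][0])).round(2)); capture('top')
E
python3 - <<'E'
# gap along seam in the top view
from h import *
c=dict(np.load('t16.npz'));cv2.imwrite('pics/z16t.png',cv2.resize(c['img'][100:230,220:350,::-1],None,fx=5,fy=4.5,interpolation=cv2.INTER_CUBIC))
E
```

```text
[-10.17   1.38   4.25] [0.366 1.579 0.019] -275.01
[-9.75  1.69  5.31] [ 0.328  1.598 -0.038] -275.01
[-10.18   2.03   5.57] [ 0.378  1.561 -0.006] -275.0
[-11.13   0.85   6.09] [ 0.35   1.561 -0.033] -275.01
[-9.74  2.97  5.98] [ 0.327  1.597 -0.017] -275.01
```

View pics/z16t.png

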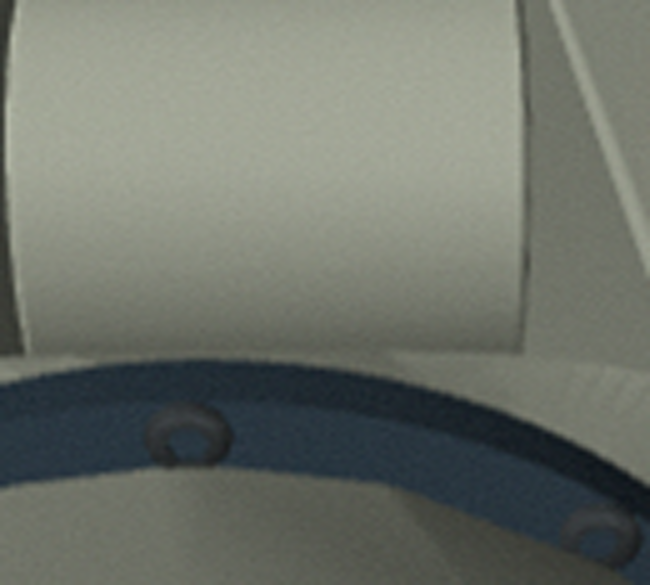

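Call:
{"fn": "drive_tool", "kwargs": {
  "steps": [0,0,0,0,-0.05,0,60,0,0,0,0,-0.2,0,60,0,0,0,0,-0.6,0,60,0,0,0,0,-1.3,0,60,0,0,0,0,-2,-0.6,60,0,0,0,0,-2.7,-1.5,60,0,0,0,0,-3.4,-2.5,60,0,0,0,0,-4,-3.5,60,0,0,0,0,-4.5,-4.5,60,0,0,0,0,-4.5,-4.5,60,0,0,0,0,-4.5,-4.5,60]
}}

```text
time: 16.37
tcp_pos: [0.4286, 0.0269, 0.1649]
orientation: [2.313, 2.12, 0.008]
wrist_force: [0.3, -0.7, 0.2]
width: 0.0601
```

```bash
python3 see.py t17 s17; python3 bp.py s17; python3 - <<'E'
from h import *
c=dict(np.load('t17.npz'));cv2.imwrite('pics/z17t.png',cv2.resize(c['img'][100:230,220:350,::-1],None,fx=5,fy=4.5,interpolation=cv2.INTER_CUBIC))
E
```

```text
16.3667 [0.4286 0.0269 0.1649] [2.313 2.12  0.008] [ 0.3 -0.7  0.2] 0.06014914141960505 [ 0.06  0.14  2.11 -0.    0.89 -1.42]
s17 [630.2  10.7] [120.1 121.1] 0.0333 post in block: [(-95.1, [68.1, -19.3]), (-5.1, [-19.3, -68.1])]
```

View pics/z17t.png

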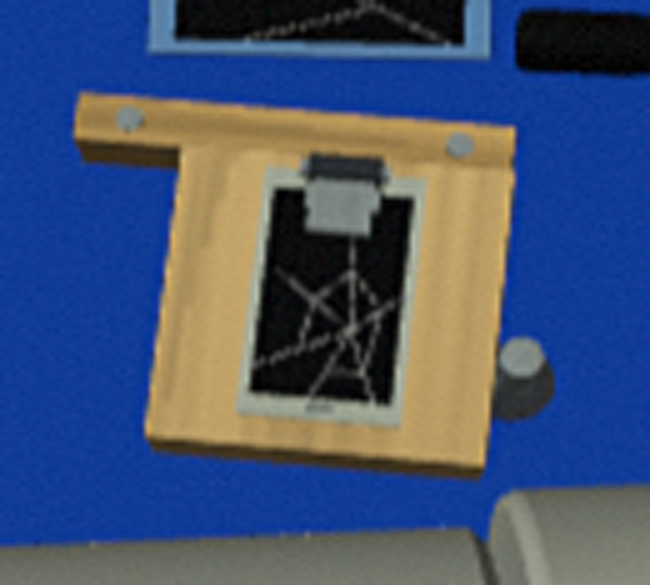

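View pics/t17.png

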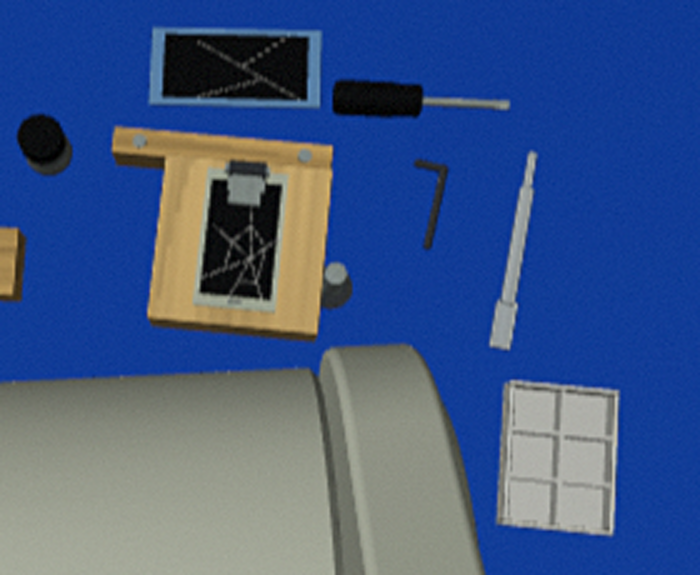

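View pics/s17.png

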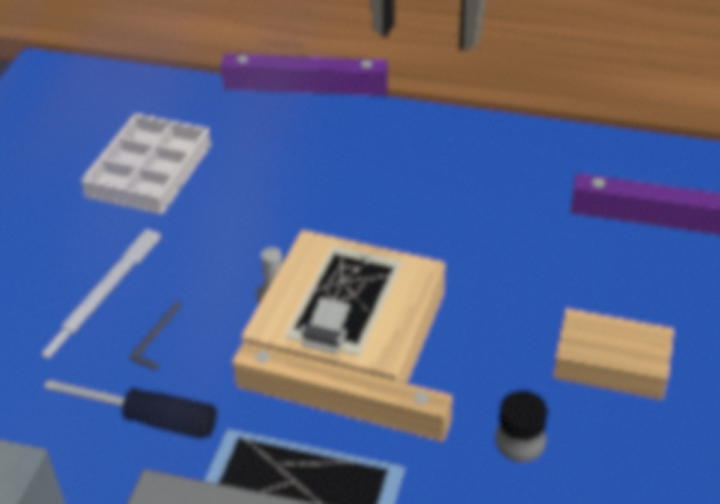

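The top view shows no gap along the seam, with the clamp at the rail. The block's yaw reads -95.1° against a rail yaw of about -5°, the bystanders have not moved, and the arm is clear. Handing in.

```bash
python3 -c "
from rig import hand_in; print(hand_in())"
```

```text
the job is handed in; nothing more can be done
None
```

The block is turned a quarter turn clockwise against the post, with its clamp edge flush against the wooden rail. I handed the job in at about 16 s of the 72 s allowed.

**Turn:** I pushed the block onto the post with closed fingers, then turned it round the post in stages. Partway through, the finger wedged and one reading reached 16.5 N. I backed off and pushed along a better path. That was the highest reading I took, under the 25 N limit, though I only read force at the end of each move.

**Slide and press:** I slid the block to the rail with the fingers opened to 60 mm for an even push. I then pressed it there at roughly 9–11 N for about 1.5 s. The wrist also read up to about 6 N upwards during the press, so the total force was about 12 N.

**Last checks:**
- **Flushness:** The block's yaw read -95.1° against a rail yaw of about -5°, so it is square to the rail to within about half a degree. The twist at the wrist was near zero while pressing, and the top view shows no gap along the seam.
- **Position:** One end of the block lies about level with the rail's end, within 1–2 mm. The two cameras differed by 1–2 mm on positions.
- **Surroundings:** In the last pictures the glass looks as it did at the start and the nearby bystanders look unmoved. The arm was clear of everything.

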